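# Reset the rack stop on an analyser's loading deck

## Robot

A 6-joint arm with a two-finger parallel gripper is mounted at the origin on the work surface. World frame = base frame: x ahead of the robot, y to its left, z up, the work surface at z = 0. Lengths are in mm, angles in rad, forces in N, time in s.
With the tool pointing down it reaches from about 350 to 950 mm from the base axis. Payload 17.4 kg.
Tool frame: the origin (TCP) lies midway between the tips of the shut fingers; the grasp point (between the pads) lies 19 mm behind it (env.tcp_to_grasp is the distance from the TCP to the grasp point, in mm); z points along the fingers, y is the line along which they close (so a half turn about z gives the same grasp; the last joint's range is limited). The gripper opens to 93 mm and grips with 3 to 60 N. Pads are 15 mm wide; open, the fingers measure 128 mm over their backs; the gripper's body (75 mm by 188 mm) begins 65 mm behind the grasp point.
Start: joints at [-1.275, 0.116, 1.442, -0, 1.584, -0.038], TCP at [221.145, -637.752, 218.646] pointing down, gripper open.
Joint ranges: [-2.83, 2.83], [-0.83, 2.19], [0.07, 2.5], [-1.14, 4.28], [0.01, 3], [-2.97, 2.97]. Speed limits (rad/s): [1.89, 1.89, 2.22, 3.14, 3.14, 3.14].

## Interface

Orientations are given as [roll, pitch, yaw] about the fixed x, y, z axes, in that order (R = Rz(yaw) Ry(pitch) Rx(roll)).
In Python, from bench import env, read_camera, camera_params, workorder, models gives the robot as it stands.
- The arm moves only by the shell command python3 -m inch 'ROWS' [FORCE]. ROWS is JSON, a list of rows, each a list of 5 numbers: the shift along the tool's x, y, z normalised to -1 to 1, where 1 is 300 mm, then the turn about the tool's z normalised to -1 to 1, where 1 is 90 degrees, then the opening, from 0 (shut) to 1 (fully open). In form: [[tx, ty, tz, twist, grip], ...]. A call has 1 to 8 rows; each row is the pose to reach, as a shift and turn from the pose commanded when the call began, along the tool's axes at that moment; what a row does not reach only later rows make up. A row lasts 1/8 s, in which the tool goes at most 62.5 mm and 10.7 degrees, less where a joint would pass 70% of its speed; a pose out of reach is approached as far as the arm can. A call with a number of a shift or a turn outside -1 to 1 is refused whole. A call with a gripper value outside its range is refused whole. The fingers move at their own pace and stop on an object; FORCE is the grip in N (left out, the last holds). Time passes only in rows, so rows that repeat a pose let the fingers close. It gives the time, the measured TCP pose, the force, the opening and the grip force at its end, in the units of the state.
- env.sense(): the state, without advancing time (a new reading comes with each control period).
- read_camera(name): name is "scene" or "top"; returns the picture (384x512x3 uint8, blue, green, red); there is no depth.
- camera_params(name): a dict with "K" (3x3 intrinsics, pixels), "R" (3x3) and "t" (3): a world point X has camera coordinates R X + t. Camera axes: x right, y down, z forward; pixel columns grow to the right and rows downward; lengths in mm; the calibration is good to about 2 mm. A picture is of the moment at which its call begins. camera_params takes no time and is no camera call.
- workorder.job_done(): hands the job in; it is judged then, once.
Trained networks look in the newest picture that a camera, given by its name, has taken for a name from the list of things; names that differ only in an ending like _2 or _b are one class to them, and where a whole thing is asked for, a point or a joint stands for the part that bears it (a point fixed in the world has none). Each returns a list of dicts, best first, with "score" (0 to 1); they miss things now and then, are a little off and sometimes report something else, mostly with a low value. They report only what shows in the picture. A call takes as long as a camera call.
- models.outline_of(camera, query): "pixels" (384x512 bool, what is visible of it) and "location" ([column, row] in pixels, amid what is visible of it).
The state is a dict: "time": time; "q": joint angles; "joint_vel": joint speeds; "joint_efforts": joint torques, N m; "eef_pos": TCP position; "tool_rot": TCP orientation; "ft_force": force on the tool from outside, world axes, zero at the start; "torque": the same for the moment, N m; "grip_width": finger opening in mm; "gripper_force": force on a finger pad.
Only numpy, scipy, OpenCV 4.12 (cv2) and the standard library are available. Lean on these libraries where they do the work, as an engineer would, in place of code of your own. Each camera call takes 0.05 s, during which the arm holds its last target. There are 200 camera calls.

## Task

On the blood analyser's loading deck, lift the red rack stop out of its notch, shift it along the rail to the next notch, the one beside the green marker clip, and let it drop fully home there. Then push the small orange slide switch across its detent, all the way to the end with the green dot. Leave the orange tube rack, the cup, the tip box and the glove carton where they stand.

Things in the scene. Friction and masses are not known exactly. Their poses are not given: they have to be found in the camera images.
- lane: White loading deck, fixed, 28 mm high slab, place and yaw vary. Origin on the bench under the middle of the notched rail; slab x -110 to +110, y -200 to +170 mm. Steel guide rod at x = +40, top 51 mm above the bench; grey ledge with clips at x = +69; aqua rack channel at x = -27 to -97 mm with a 14 mm high edge outside it.
- stop_grip (a point): Centre of the red stop's upright grip plate: 36 mm along the deck's x, 12 mm thick along its y, 44 mm high; 92 mm above the bench when home. Under it a red bridge 135 x 18 x 10 mm, tooth and paddle. The stop is captive: it moves only along the rail (needs under 5 N) and straight up and down; 70 to 130 g, falls when let go. The point is 12 mm to the deck's -x of the tooth.
- rail_mid (a point): Middle of the aluminium rail's top, 54 mm above the bench. The rail runs along the deck's y, 20 mm wide, 220 mm long, with five notches 20 mm wide and 14 mm deep at 0, +-40 and +-80 mm from this point.
- stop_tooth (a point): Underside of the stop's tooth, on the rail's centre line. Tooth 14 mm wide along the rail, in a 20 mm notch, 12 mm deep in it when home: lift it more than 12 mm to clear the rail. It starts in the middle notch (deck y = 0).
- stop_lift (a joint): Height of the stop above its home position, m: 0 is fully home in a notch, above 0.012 the tooth is clear of the notches, 0.026 is the hard upper limit.
- stop_slide (a joint): Place of the stop along the rail, m, along the deck's +y: 0 at the middle notch, +0.04 and -0.04 at its neighbours.
- green_notch (a point): Centre of the wanted notch, on the rail's centre line, 42 mm above the bench like the tooth's underside when home. At deck y = +40 or -40 mm. The green marker clip, a 20 x 22 x 17 mm block on the ledge, stands 69 mm to the deck's +x of it; a white clip stands likewise beside the opposite notch.
- lane_switch (a joint): Slide switch, m: 0 off (end with the white dot, where it starts), grows along the deck's +x, 0.014 on (end with the green dot). A sprung detent at about 0.007 resists with up to about 3 N and then throws the slide on towards the nearer end, where it stays.
- switch_ridge (a point): Centre of the orange ridge of the slide switch: 8 mm thick along the deck's x (its way of travel), 26 mm wide along the deck's y, 8 mm high, on a flush black plate (deck x = 0, y = -158 mm); this point is 32 mm above the bench, 4 mm above the plate. Nothing stands within 30 mm of it.
- orange_rack: Loose bystander: orange tube rack with red-capped tubes, 62 x 200 x 103 mm, origin under its centre, long along its y.
- cup: Loose bystander: specimen cup with orange lid, 38 mm across, 45 mm high, standing on the deck near its +x, +y corner; origin under its centre.
- tip_box: Loose bystander: blue pipette tip box with clear lid, 85 x 120 x 75 mm, origin under its centre.
- glove_box: Loose bystander: white and lilac glove carton, 120 x 230 x about 92 mm high with the glove that pokes out, origin under its centre.

How it is judged (in metres and radians):
On the way, in this order (a step that is already met when the one before it is completed fails the run):
1. the stop is lifted clear of its notch (value of joint stop_lift above 0.012 m), for 0.1 s.
2. the stop is fully home in the notch beside the green clip (value of joint stop_lift below 0.003 m and horizontal distance between stop_tooth and green_notch below 0.007 m), for 0.2 s.
3. the switch is across its detent, at the green dot (value of joint lane_switch above 0.0105 m), for 0.2 s.
At the end, for the whole second after the job is handed in: The stop is at rest in the notch beside the green clip, its tooth within 7 mm of the notch's centre line and less than 3 mm above home, and the slide switch is more than 10.5 mm along its 14 mm of travel, towards the green dot (all of step 2 and value of joint lane_switch above 0.0105 m and velocity of joint stop_lift below 0.02 m/s); the robot touches nothing.
It fails at once if a loose bystander (orange rack, cup, tip box or glove carton) is moved more than 30 mm (distance of any of orange_rack, cup, tip_box, glove_box from where it was at the start of the episode above 0.03 m).
It also fails if it takes over 45 s, if anything falls off the work surface, if the arm or the gripper's body presses on something with over 40 N, if the wrist force passes 120 N, or if a joint passes its speed limit or range.

## Working session

There is one attempt and no reset: what is moved stays moved. The work goes in short steps, Python scripts to look and compute and a shell command to move; the robot and the scene stay as the last step left them, time stands still between calls to the robot, and variables do not carry over. Pictures are saved under pics/ and viewed, at most 10 in all, crops included, and the job is handed in when it is done.

```bash
ls; mkdir -p pics
python3 - <<'E'
from bench import env, read_camera, camera_params, models
import cv2, numpy as np
for c in ("scene","top"):
    im=read_camera(c); cv2.imwrite(f"pics/{c}0.png",im)
    p=camera_params(c); print(c,np.round(p["K"],1).tolist(),np.round(p["R"],3).tolist(),np.round(p["t"],1).tolist())
    for q in ("lane","stop_grip","lane_switch","switch_ridge","green_notch","cup","orange_rack"):
        r=models.outline_of(c,q)
        print(q,[(round(d["score"],2),np.round(d["location"],1).tolist(),int(d["pixels"].sum())) for d in r[:2]])
s=env.sense();print(s["time"],s["eef_pos"],s["tool_rot"])
E
```

```text
pics
scene [[455.3, 0.0, 251.8], [0.0, 455.3, 193.4], [0.0, 0.0, 1.0]] [[-0.285, 0.958, -0.022], [0.513, 0.133, -0.848], [-0.81, -0.253, -0.529]] [151.4, -172.7, 1915.9]
lane [(0.8, [235.0, 215.2], 5060), (0.3, [239.8, 199.6], 320)]
stop_grip [(0.56, [241.2, 196.4], 276)]
lane_switch []
switch_ridge []
green_notch []
cup [(0.64, [273.0, 228.7], 198)]
orange_rack [(0.74, [397.7, 252.3], 2767)]
top [[408.0, 0.0, 257.3], [0.0, 408.0, 191.8], [0.0, 0.0, 1.0]] [[-0.009, -1.0, 0.001], [-0.986, 0.009, -0.164], [0.164, -0.002, -0.986]] [-22.8, 475.5, 1504.4]
lane [(0.59, [266.2, 183.5], 5217)]
stop_grip [(0.62, [260.7, 185.0], 113)]
lane_switch []
switch_ridge []
green_notch []
cup [(0.61, [226.8, 158.4], 90)]
orange_rack [(0.65, [130.5, 151.2], 1148)]
0.8 [ 221.13106354 -637.76429044  218.69798714] [3.14150749e+00 2.68253537e-05 3.33779153e-01]
```

Run:
```python
import cv2
for c,(a,b,d,e) in {"top":(190,110,330,250),"scene":(160,130,320,290)}.items():
    im=cv2.imread(f"pics/{c}0.png")[b:e,a:d]; cv2.imwrite(f"pics/{c}0c.png",cv2.resize(im,(590,590),interpolation=cv2.INTER_CUBIC))
```

```text
(no output)
```

View pics/top0.png

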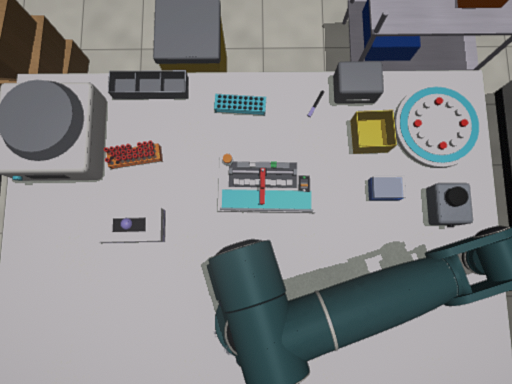

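View pics/top0c.png

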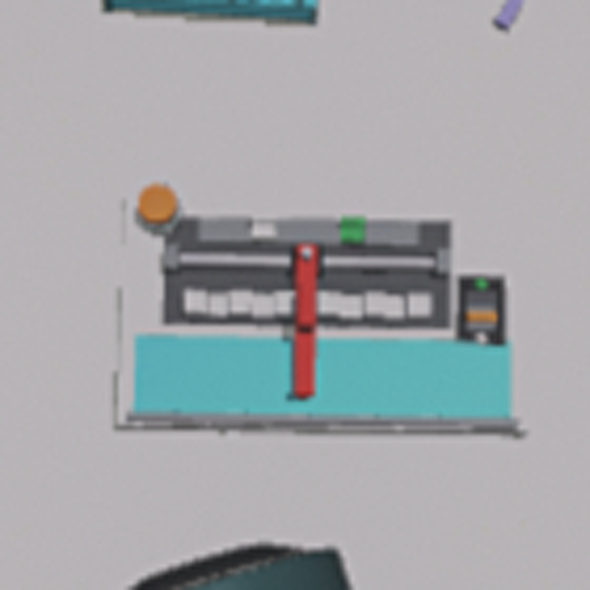

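View pics/scene0c.png

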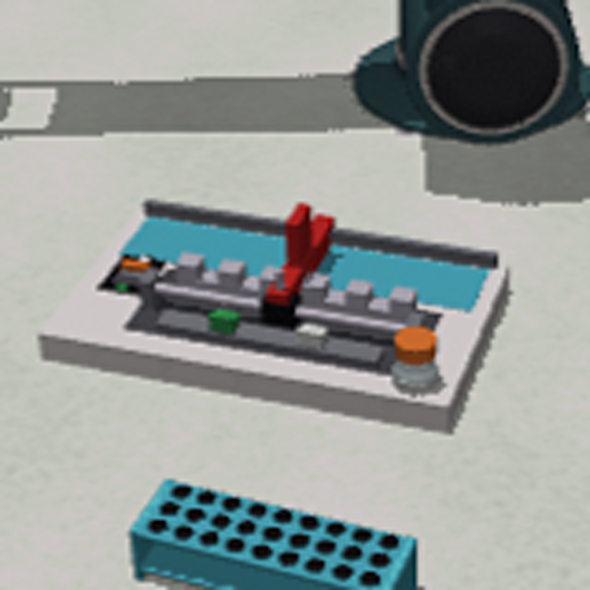

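The deck lies square ahead of the base: deck +x runs up the top image and +y runs left. In the top crop the green clip is at (353,229), right of the stop, so the wanted notch is y = -40. The ridge is at (481,316) and the rail centre near (308,303). I'll refine these by colour and fit the pose.

```bash
cat > h.py <<'E'
import cv2, numpy as np
from bench import camera_params
def proj(c,X):
    p=camera_params(c); Y=np.asarray(X)@np.array(p["R"]).T+np.array(p["t"]); U=Y@np.array(p["K"]).T
    return U[...,:2]/U[...,2:]
def blob(im,lo,hi,box):
    a,b,d,e=box; m=cv2.inRange(cv2.cvtColor(im,cv2.COLOR_BGR2HSV)[b:e,a:d],lo,hi)
    n,l,s,ce=cv2.connectedComponentsWithStats(m)
    i=1+np.argmax(s[1:,4]); return ce[i]+[a,b], s[i,4]
def w(p,X):  # deck->world
    x,y,a=p; X=np.atleast_2d(X); c,s=np.cos(a),np.sin(a)
    return np.c_[x+c*X[:,0]-s*X[:,1], y+s*X[:,0]+c*X[:,1], X[:,2]]
E
python3 - <<'E'
from h import *
from scipy.optimize import least_squares
T=cv2.imread("pics/top0.png");S=cv2.imread("pics/scene0.png")
G=((45,90,60),(75,255,255));O=((8,110,90),(22,255,255))
gt,n1=blob(T,*G,(268,158,282,172)); ot,n2=blob(T,*O,(298,178,312,192))
gs,n3=blob(S,*G,(212,210,230,224)); os_,n4=blob(S,*O,(188,195,206,208))
print(gt,n1,ot,n2,gs,n3,os_,n4)
tc=lambda u,v:np.array([190+u/4.214,110+v/4.214]); sc=lambda u,v:np.array([160+u/3.6875,130+v/3.6875])
obs=[("top",gt,(69,-40,None)),("scene",gs,(69,-40,None)),("top",ot,(-7,-158,35)),("scene",os_,(-7,-158,33)),
 ("top",tc(184,303),(0,110,54)),("top",tc(432,305),(0,-110,54)),("top",tc(263,228),(69,40,None)),("scene",sc(313,331),(69,40,None))]
def f(v):
    r=[]
    for c,px,X in obs:
        X=[X[0],X[1],v[3] if X[2] is None else X[2]]
        r.append(proj(c,w(v[:3],X))[0]-px)
    return np.ravel(r)
s=least_squares(f,[480,-10,0,40],loss="soft_l1",x_scale=[10,10,.1,10])
print(s.x,np.round(f(s.x).reshape(-1,2),1).tolist())
p=s.x[:3]
for n,X in dict(grip=(-12,0,92),tgt=(-12,-40,92),ridge=(-7,-158,32),green=(0,-40,42)).items(): print(n,w(p,X).round(1))
print(proj("top",w(p,(-12,0,114))),proj("scene",w(p,(-12,0,92))))
E
```

```text
[273.03846154 164.11538462] 26 [304.  184.5] 14 [220.10869565 216.54347826] 46 [196.16666667 201.5       ] 24
[ 5.10496194e+02 -4.80177360e+01 -1.19277156e-02  4.74288330e+01] [[0.2, 0.3], [0.3, -0.4], [0.2, 0.3], [-0.2, 0.5], [-0.1, -0.1], [-0.5, -0.4], [-0.2, 0.3], [-0.5, 0.3]]
grip [[498.5 -47.9  92. ]]
tgt [[498.  -87.9  92. ]]
ridge [[ 501.6 -205.9   32. ]]
green [[510. -88.  42.]]
[[262.99937533 182.02881677]] [[239.96765971 192.92210349]]
```

```bash
cat >> h.py <<'E'
from bench import env
P=np.array([510.5,-48.02,-0.0119])
def rows(X,yaw=None):
    """normalised shift (and twist) from the measured pose to TCP at world X"""
    s=env.sense(); from scipy.spatial.transform import Rotation as Ro
    R=Ro.from_euler("xyz",s["tool_rot"]).as_matrix(); d=R.T@(np.asarray(X)-s["eef_pos"])/300
    t=0 if yaw is None else -(yaw-s["tool_rot"][2])/(np.pi/2)
    print("t",s["time"],"pos",s["eef_pos"].round(1),"rot",s["tool_rot"].round(3),"F",np.round(s["ft_force"],1),"grip",s["grip_width"],s["gripper_force"],"-> rows",d.round(4),round(t,4))
E
python3 -m inch '[[0.95,-0.97,0,0.22,1],[0.95,-0.97,0,0.22,1],[0.95,-0.97,0,0.22,1],[0.95,-0.97,0,0.22,1],[0.95,-0.97,0,0.22,1],[0.95,-0.97,0,0.22,1],[0.95,-0.97,0,0.22,1],[0.95,-0.97,0,0.22,1]]' 15
python3 -c "
from h import *
rows([498.5,-47.9,150],-0.0119)"
```

```text
time: 1.8
eef_pos: [395.8, -267.8, 219.0]
tool_rot: [3.141, -0.001, -0.009]
ft_force: [-0.5, -1.0, 0.9]
grip_width: 92.8
gripper_force: 0.0
t 1.8 pos [ 395.8 -267.8  219. ] rot [ 3.141e+00 -1.000e-03 -9.000e-03] F [-0.5 -1.   0.9] grip 92.792438910202 0.0 -> rows [ 0.3357 -0.7361  0.23  ] 0.002
```

```bash
python3 -m inch '[[0.336,-0.736,0.23,0.002,0.8],[0.336,-0.736,0.23,0.002,0.8],[0.336,-0.736,0.23,0.002,0.8],[0.336,-0.736,0.23,0.002,0.8],[0.336,-0.736,0.23,0.002,0.8],[0.336,-0.736,0.23,0.002,0.8]]'
python3 - <<'E'
from h import *
from bench import read_camera
rows([498.5,-47.9,77],-0.0119)
im=read_camera("scene"); cv2.imwrite("pics/s1.png",cv2.resize(im[100:260,150:350],(750,600),interpolation=cv2.INTER_CUBIC))
E
```

```text
time: 2.55
eef_pos: [498.5, -50.6, 149.7]
tool_rot: [3.141, 0.0, -0.015]
ft_force: [-0.8, -1.0, 0.1]
grip_width: 74.0
gripper_force: 0.0
t 2.55 pos [498.5 -50.6 149.7] rot [ 3.141  0.    -0.015] F [-0.8 -1.   0.1] grip 74.02672320286408 0.0 -> rows [ 1.000e-04 -9.200e-03  2.423e-01] -0.0018
```

View pics/s1.png

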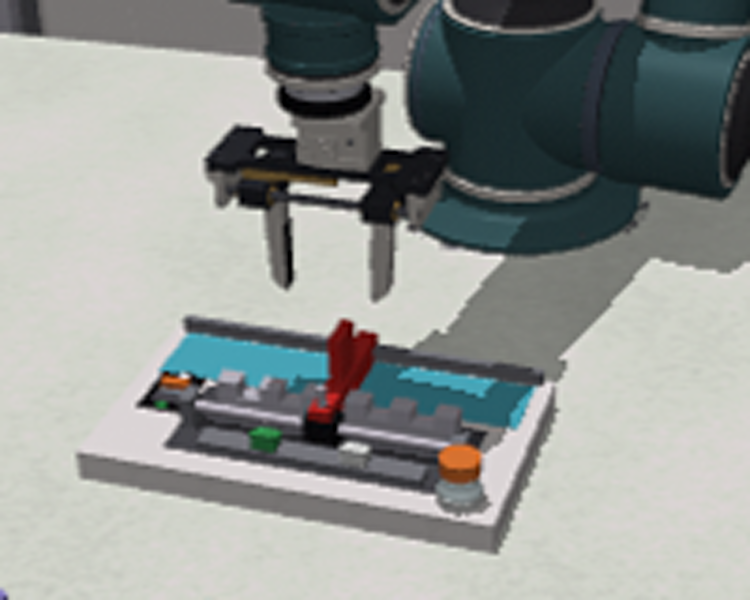

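The fingertips are at about (285,290) and (378,298) in the crop, and the grip plate's top is at about (345,325). I'll check the sideways offset against projections.

Run:
```python
from h import *
k=lambda X:((proj("scene",X)-[150,100])*3.75).round(0).tolist()
print("tcp",k([498.5,-50.6,149.7]),"tips",k([[498.5,-50.6-37,150],[498.5,-50.6+37,150]]))
print("plate top corners",k(w(P,[(6,-6,114),(6,6,114),(-30,6,114),(-30,-6,114)])),"rail y",k(w(P,[(0,110,54),(0,-110,54)])))
print("top plate corners",((proj("top",w(P,[(6,-6,114),(6,6,114),(-30,6,114),(-30,-6,114)]))-[190,110])*4.214).round().tolist())
```

```text
tcp [332.0, 290.0] tips [[291.0, 285.0], [374.0, 295.0]]
plate top corners [[323.0, 336.0], [336.0, 338.0], [350.0, 317.0], [336.0, 315.0]] rail y [[457.0, 411.0], [217.0, 375.0]]
top plate corners [[315.0, 283.0], [301.0, 283.0], [301.0, 324.0], [315.0, 324.0]]
```

Run:
```python
from h import *
S=cv2.imread("pics/scene0.png");T=cv2.imread("pics/top0.png")
def fac(X):
    return w(P,X)
def draw(im,c,box,k):
    a,b,d,e=box; v=cv2.resize(im[b:e,a:d],None,fx=k,fy=k,interpolation=cv2.INTER_NEAREST)
    for z in (70,114):
        q=((proj(c,w(P,[(6,-6,z),(6,6,z),(-30,6,z),(-30,-6,z)]))-[a,b]+.5)*k).astype(np.int32); cv2.polylines(v,[q],True,(255,0,0) if z>80 else (255,255,0),1)
    q=((proj(c,w(P,[(-10,-110,54),(10,-110,54),(10,110,54),(-10,110,54)]))-[a,b]+.5)*k).astype(np.int32); cv2.polylines(v,[q],True,(0,255,255),1)
    return v
A=draw(S,"scene",(215,175,260,225),12);B=draw(T,"top",(248,165,270,215),11)
h=max(A.shape[0],B.shape[0]); f=lambda x:cv2.copyMakeBorder(x,0,h-x.shape[0],0,0,cv2.BORDER_CONSTANT)
v=np.hstack([f(A)[:, :540],f(B)]);print(v.shape);cv2.imwrite("pics/ov.png",v[:600,:800])
```

```text
(600, 782, 3)
```

View pics/ov.png

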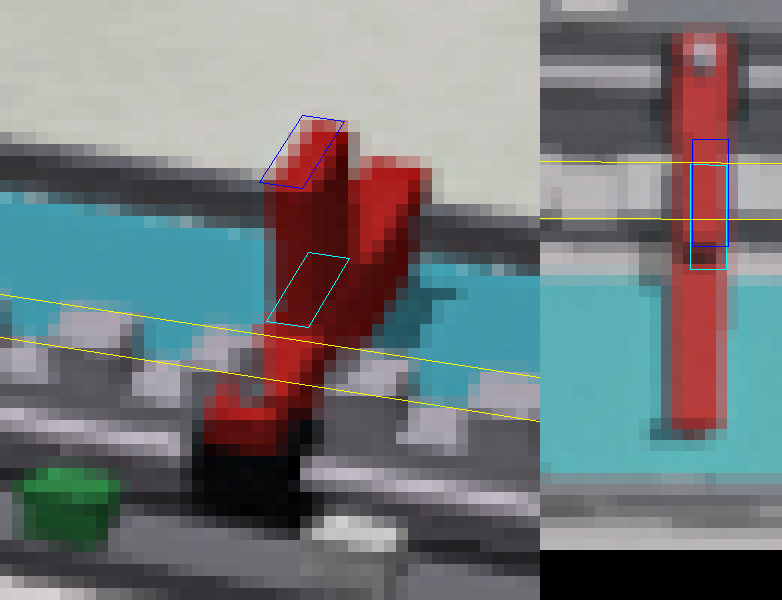

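In both views the stop sits about 0.8 px (roughly 3 mm) towards deck +y of the prediction. I'll aim the grasp at world y ≈ -45.

```bash
python3 -m inch '[[0,-0.015,0.12,0,0.6],[0,-0.015,0.24,0,0.5],[0,-0.015,0.24,0,0.4],[0,-0.015,0.24,0,0.4]]'
python3 -c "
from h import *
rows([498.5,-45,77],-0.0119)"
```

```text
time: 3.1
eef_pos: [499.1, -46.4, 79.5]
tool_rot: [3.141, -0.002, -0.016]
ft_force: [0.8, 0.4, 0.3]
grip_width: 39.9
gripper_force: 0.0
t 3.1 pos [499.1 -46.4  79.5] rot [ 3.141e+00 -2.000e-03 -1.600e-02] F [0.8 0.4 0.3] grip 39.946924751580354 0.0 -> rows [-0.002  -0.0046  0.0083] -0.0028
```

```bash
python3 -m inch '[[0,-0.004,0.003,-0.002,0.2],[0,-0.004,0.003,-0.002,0],[0,-0.004,0.003,-0.002,0],[0,-0.004,0.003,-0.002,0],[0,-0.004,0.003,-0.002,0]]' 15
```

```text
time: 3.72
eef_pos: [498.7, -44.1, 77.1]
tool_rot: [3.142, -0.001, -0.012]
ft_force: [-1.1, 0.2, 5.9]
grip_width: 12.2
gripper_force: 15.0
```

```bash
python3 -m inch '[[0,0,-0.03,0,0],[0,0,-0.06,0,0],[0,0,-0.06,0,0],[0,0,-0.06,0,0]]' 20
```

```text
time: 4.22
eef_pos: [498.6, -44.1, 94.7]
tool_rot: [-3.142, -0.0, -0.012]
ft_force: [2.7, -0.3, -0.3]
grip_width: 11.9
gripper_force: 20.0
```

```bash
python3 -m inch '[[0,0.067,0,0,0],[0,0.134,0,0,0],[0,0.134,0,0,0],[0,0.134,0,0,0],[0,0.134,0,0,0]]'
python3 - <<'E'
from h import *
from bench import read_camera
rows([498.1,-84.1,94.7],-0.0119)
im=read_camera("scene"); a,b=195,175
cv2.imwrite("pics/s2.png",cv2.resize(im[b:b+50,a:a+66],None,fx=12,fy=12,interpolation=cv2.INTER_CUBIC))
E
```

```text
time: 4.85
eef_pos: [497.9, -83.8, 94.6]
tool_rot: [-3.141, 0.001, -0.011]
ft_force: [-2.1, -0.1, -0.7]
grip_width: 11.8
gripper_force: 20.0
t 4.85 pos [497.9 -83.8  94.6] rot [-3.141e+00  1.000e-03 -1.100e-02] F [-2.1 -0.1 -0.7] grip 11.81458465586187 19.9886155128479 -> rows [ 0.0007  0.0011 -0.0005] 0.0004
```

View pics/s2.png

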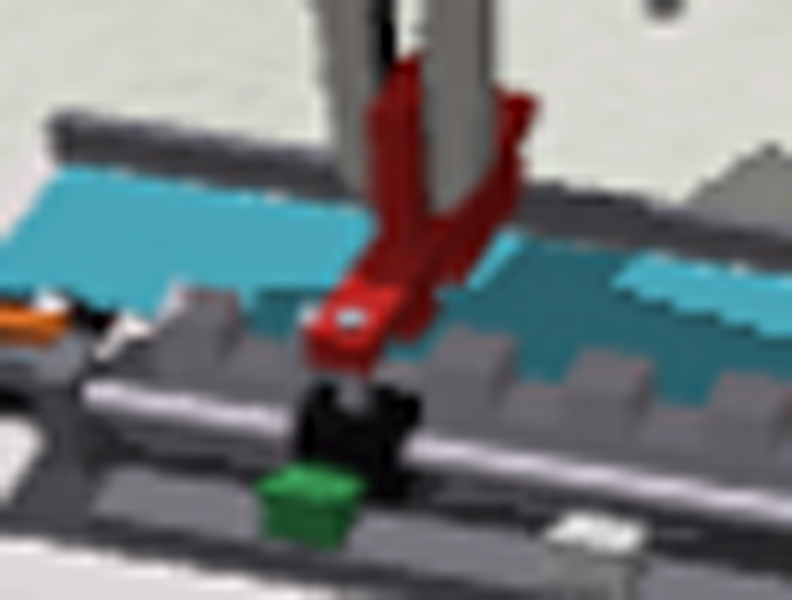

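The stop is lifted and held beside the green clip: bridge end at (345,330), clip at (310,500). Lowering with the grip on, watching the force.

```bash
python3 -m inch '[[0,0,0.02,0,0],[0,0,0.04,0,0],[0,0,0.056,0,0],[0,0,0.056,0,0],[0,0,0.056,0,0]]' 10
```

```text
time: 5.52
eef_pos: [498.0, -84.3, 77.9]
tool_rot: [-3.142, 0.0, -0.012]
ft_force: [-3.1, 1.2, -0.6]
grip_width: 12.0
gripper_force: 10.0
```

```bash
python3 -m inch '[[0,0,0,0,0.4],[0,0,0,0,0.4],[0,0,0,0,0.4],[0,0,-0.1,0,0.4],[0,0,-0.2,0,0.4],[0,0,-0.2,0,0.4],[0,0,-0.2,0,0.2]]'
python3 - <<'E'
from h import *
from bench import read_camera
rows(w(P,(-30,-157,60))[0],-0.0119)
im=read_camera("scene"); a,b=180,172
cv2.imwrite("pics/s3.png",cv2.resize(im[b:b+50,a:a+66],None,fx=12,fy=12,interpolation=cv2.INTER_CUBIC))
E
```

```text
time: 6.4
eef_pos: [497.9, -84.3, 137.2]
tool_rot: [-3.142, 0.001, -0.012]
ft_force: [0.1, -0.8, 0.2]
grip_width: 31.2
gripper_force: 0.0
t 6.4 pos [497.9 -84.3 137.2] rot [-3.142e+00  1.000e-03 -1.200e-02] F [ 0.1 -0.8  0.2] grip 31.216390794706506 0.0 -> rows [-0.0593  0.4019  0.2575] 0.0001
```

View pics/s3.png

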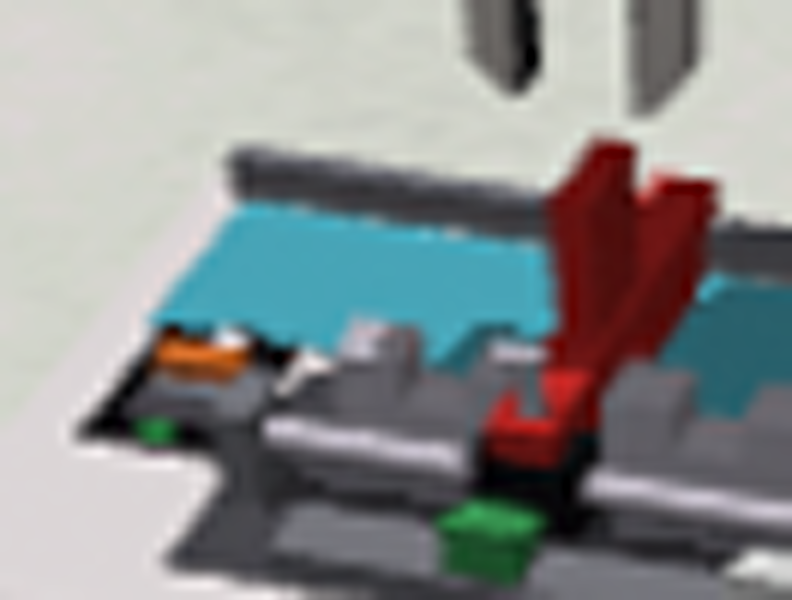

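The stop is home at the green clip: the bridge end sits low on the rod at (540,420). Next, go behind the switch ridge at (205,352) with shut fingers.

```bash
python3 -m inch '[[-0.06,0.2,0,0,0],[-0.06,0.4,0,0,0],[-0.06,0.4,0,0,0],[-0.06,0.4,0.15,0,0],[-0.06,0.4,0.255,0,0],[-0.06,0.4,0.255,0,0],[-0.06,0.4,0.255,0,0]]'
python3 - <<'E'
from h import *
from bench import read_camera
rows(w(P,(-30,-157,31))[0],-0.0119)
im=read_camera("scene"); a,b=165,172
cv2.imwrite("pics/s4.png",cv2.resize(im[b:b+50,a:a+66],None,fx=12,fy=12,interpolation=cv2.INTER_CUBIC))
E
```

```text
time: 7.32
eef_pos: [479.1, -203.8, 62.5]
tool_rot: [3.141, -0.001, -0.011]
ft_force: [0.6, -0.9, -0.2]
grip_width: 0.7
gripper_force: 0.0
t 7.325 pos [ 479.1 -203.8   62.5] rot [ 3.141e+00 -1.000e-03 -1.100e-02] F [ 0.6 -0.9 -0.2] grip 0.6765136233012571 0.0 -> rows [-0.0017  0.0027  0.1051] 0.0004
```

View pics/s4.png

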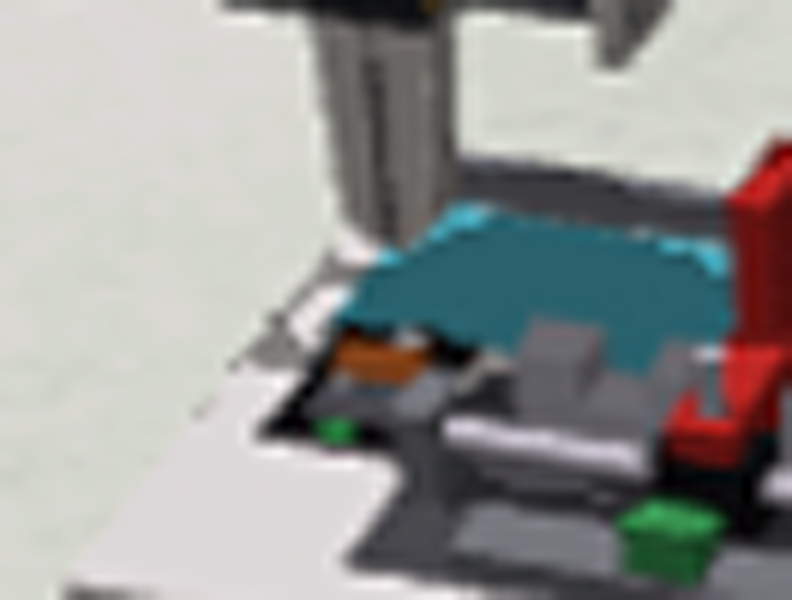

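The shut fingertips at (390,240) are lined up above and behind the ridge at (383,358).

```bash
python3 -m inch '[[-0.003,0,0.05,0,0],[-0.003,0,0.1,0,0],[-0.003,0,0.1,0,0],[-0.003,0,0.1,0,0]]'
```

```text
time: 7.88
eef_pos: [477.8, -204.1, 31.5]
tool_rot: [-3.142, 0.0, -0.012]
ft_force: [0.6, 0.4, -0.2]
grip_width: 0.8
gripper_force: 0.0
```

```bash
python3 -m inch '[[0.02,0,0,0,0],[0.035,0,0,0,0],[0.05,0,0,0,0],[0.06,0,0,0,0],[0.07,0,0,0,0],[0.07,0,0,0,0]]'; python3 -m inch '[[0.005,0,0,0,0],[0.01,0,0,0,0],[0.01,0,0,0,0]]'
```

```text
time: 8.62
eef_pos: [499.0, -204.3, 31.4]
tool_rot: [-3.141, -0.0, -0.012]
ft_force: [-0.0, -0.0, -0.9]
grip_width: 0.4
gripper_force: 0.0
time: 9.0
eef_pos: [501.6, -204.4, 31.4]
tool_rot: [-3.141, 0.001, -0.012]
ft_force: [-3.7, 0.8, 1.0]
grip_width: 0.6
gripper_force: 1.6
```

```bash
python3 -m inch '[[0.004,0,0,0,0],[0.008,0,0,0,0],[0.008,0,0,0,0]]'; python3 -m inch '[[0.003,0,0,0,0],[0.006,0,0,0,0],[0.006,0,0,0,0]]'
```

```text
time: 9.38
eef_pos: [502.0, -204.3, 31.2]
tool_rot: [-3.141, 0.005, -0.012]
ft_force: [-22.3, 1.7, 12.3]
grip_width: 0.4
gripper_force: 11.6
time: 9.75
eef_pos: [502.3, -204.3, 31.1]
tool_rot: [-3.141, 0.009, -0.012]
ft_force: [-37.4, 1.8, 21.5]
grip_width: 0.4
gripper_force: 19.1
```

It met a hard stop where the end of travel was predicted. Backing off, rising and checking.

```bash
python3 -m inch '[[-0.03,0,0,0,0],[-0.06,0,0,0,0],[-0.06,0,-0.15,0,0],[-0.06,0,-0.3,0,0],[-0.06,0,-0.4,0,0],[-0.06,0,-0.4,0,0]]'
python3 - <<'E'
from h import *
from bench import read_camera
im=read_camera("scene"); a,b=165,172
cv2.imwrite("pics/s5.png",cv2.resize(im[b:b+50,a:a+66],None,fx=12,fy=12,interpolation=cv2.INTER_CUBIC))
E
```

```text
time: 10.5
eef_pos: [488.8, -204.6, 154.1]
tool_rot: [3.14, -0.004, -0.012]
ft_force: [0.5, -0.5, 0.3]
grip_width: 0.3
gripper_force: 0.0
```

View pics/s5.png

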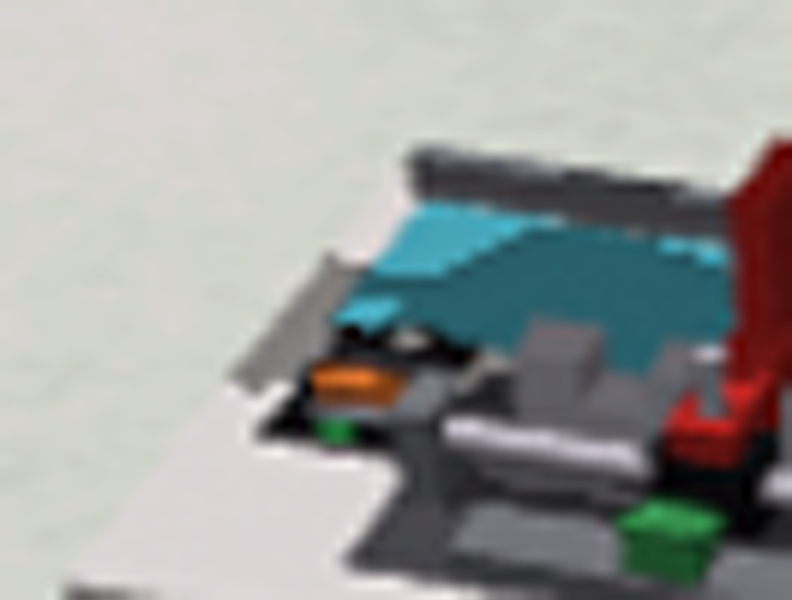

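The ridge moved from (383,358) to (360,385), which matches the full 14 mm towards the green dot. The stop is still home.

```bash
python3 -c "
from bench import workorder
print(workorder.job_done())"
```

```text
the job is handed in; nothing more can be done
None
```

The job is handed in: the last picture shows the red stop home in the notch beside the green clip and the switch at its green-dot end; the bystanders were never touched, and no verdict was returned.

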